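# Roll the knurled wheel to close the dispenser holder to its gauge

## Task

The holder for the soap dispenser is open too wide: with a fingertip on top of the knurled adjuster wheel, roll it, in as many strokes as it takes, until the sliding jaw has closed up so far that its pointer stands level with the point of the gauge tab, then lift the finger away. Move the jaw by the wheel alone: do not touch the jaw or the gauge tab, and grasp, lift or shift nothing else on the shelf.

Things in the scene. Friction and masses are not known exactly. Their poses are not given: they have to be found in the camera images.
- holder: Clamp holder, fixed to the shelf: aluminium rail 330 mm long (its y axis), 70 mm wide (x), 14 mm thick; origin at the centre of its underside, z up. A fixed upright jaw (85 mm high) stands at its +y end (inner face at y = +138 mm), the wheel housing at its -y end, the sliding jaw between them. The gap closes as the sliding jaw moves along the holder's +y.
- wheel: Knurled steel adjuster wheel, 56 mm in diameter over the knurls, 18 mm wide, upright; origin at its centre; its x axis is the axle, parallel to the holder's x; y and z turn with it. Dragging its top towards the holder's +y moves the jaw the same way, 10 mm per radian (0.35 mm per mm of rim); dragging it back opens the jaw. It stays where it is left (about 0.025 N m of friction).
- wheel_top (a point): Highest point of the wheel, over the middle of its width (holder x = 0, y = -115 mm), 80 mm above the shelf; axes as the holder's, it does not turn with the wheel. The axle is fixed, so the wheel does not give under a push; 2 to 4 N of downward push give enough grip to roll it. Two fixed cheeks (60 mm long, 45 mm apart over their outsides) flank the wheel, their tops 12 mm below this point.
- jaw: The sliding jaw: upright aluminium plate 68 mm (x) by 14 mm (y) by 70 mm high on a slide block, top 85 mm above the shelf, axes as the holder's; origin under the middle of the plate on top of the rail. It is driven by the wheel; it can slide 55 mm in all, and starts 9 to 45 mm short of the gauge.
- jaw_tip (a point): Tip of the dark steel pointer (tapering, 90 degrees, 12 mm long) on the foot of the sliding jaw, on the holder's +x side, 26 mm above the shelf; axes as the holder's. It points along the holder's +x.
- gauge: The gauge tab: dark steel tab (28 mm along y, 34 mm along x, tapering to a point, with a round screw head on top, 37 mm above the shelf) on the ledge on the holder's +x side, preset to the wanted width; it points at the jaw's pointer. Origin on the rail's middle line, level with its point.
- gauge_tip (a point): Point of the gauge tab, 26 mm above the shelf, axes as the holder's. The jaw is set when jaw_tip is level with it along the holder's y (the two tips stay 2.5 mm apart along x, so they never touch).
- dispenser: White plastic push dispenser for soap, 68 mm in diameter, 170 mm high, loose, near the holder on the robot's side; origin at the centre of its foot. Leave alone.
- pot: Small white ceramic pot with a clip-on lid, 90 mm in diameter, 92 mm high, loose, beyond the wheel; origin at the centre of its foot. Leave alone.
- mug: White mug, 76 mm in diameter, 85 mm high, handle on its +y side, loose, on the robot's side of the holder; origin at the centre of its foot. Leave alone.
- kettle: Aluminium kettle with its lid shut, 180 mm in diameter, 206 mm high over the handle, spout on its -x side, loose, at the left; origin at the centre of its foot. Leave alone.
- tray: Wooden serving tray 300 by 200 mm, 42 mm high over the handles, loose, at the right; origin at the centre of its underside. Leave alone.
- bowl: White ceramic bowl, 110 mm in diameter, 50 mm high, standing on the tray; origin at the centre of its foot. Leave alone.
- jar: Glass jar with a steel cap, 70 mm in diameter, 110 mm high, loose, beyond the holder; origin at the centre of its foot. Leave alone.

How it is judged:
By the outcome, as a careful person would: the job done as asked, in the order asked, and still so for the second after the job is handed in, with the robot touching nothing.
It also fails if it takes over 54 s, if anything falls off the work surface, if the arm or the gripper's body presses on something with over 40 N, if the wrist force passes 120 N, or if a joint passes its speed limit or range.

## Robot

A 6-joint arm with a two-finger parallel gripper is mounted at the origin on the work surface. World frame = base frame: x ahead of the robot, y to its left, z up, the work surface at z = 0. Lengths are in m, angles in rad, forces in N, time in s.
With the tool pointing down it reaches from about 0.425 to 1.125 m from the base axis. Payload 14.9 kg.
Tool frame: the origin (TCP) lies at the very end of the fingers, on their centre line; the grasp point (between the pads) lies 19 mm behind it (hold_point_z is the z of the grasp point in the tool frame, in m); z points along the fingers, y is the line along which they close (so a half turn about z gives the same grasp; the last joint's range is limited). The gripper opens to 91 mm and grips with 3 to 60 N. Pads are 32 mm wide; open, the fingers measure 118 mm over their backs; the gripper's body (76 mm by 178 mm) begins 60 mm behind the grasp point.
Start: joints at [-1.181, 0.379, 1.734, -0, 1.028, -0.033], TCP at [0.287, -0.638, 0.214] pointing down, gripper open.
Joint ranges: [-2.77, 2.77], [-0.74, 2.19], [0, 2.66], [-1.06, 4.2], [0.31, 2.87], [-3.08, 3.08]. Speed limits (rad/s): [1.89, 1.89, 2.39, 3.14, 3.14, 3.14].

## Interface

Orientations are given as [roll, pitch, yaw] about the fixed x, y, z axes, in that order (R = Rz(yaw) Ry(pitch) Rx(roll)).
In Python, from station import sense, camera, close_job, hold_point_z gives the robot as it stands. The module is installed in compiled form; this text tells all that it offers.
- The arm moves only by the tool step_arm, never from a script. Its arguments are lists of equal length, an entry for each row: "translation": the shift along the world's x, y, z in m, a list of three; "twist": the turn, a rotation vector about the world's x, y, z in rad, a list of three; "grip": the opening, from 0 (shut) to 1 (fully open). In form: {"translation": [[dx, dy, dz], ...], "twist": [[ax, ay, az], ...], "grip": [grip, ...]}. A call has 1 to 10 rows; each row is the pose to reach, as a shift and turn from the pose commanded when the call began; what a row does not reach only later rows make up. A row lasts 1/8 s, in which the tool goes at most 62.5 mm and 10.7 degrees, less where a joint would pass 70% of its speed; a pose out of reach is approached as far as the arm can. A call with a gripper value outside its range is refused whole. The fingers move at their own pace and stop on an object; "squeeze" is the grip in N (left out, the last holds). Time passes only in rows, so rows that repeat a pose let the fingers close. It gives the time, the measured TCP pose, the force, the opening and the grip force at its end, in the units of the state.
- sense(): the state, without advancing time (a new reading comes with each control period).
- camera(name): name is "scene" or "top"; returns a dict with "image" (420x560x3 uint8, blue, green, red), "fx", "fy", "cx", "cy" (pixels), "k1" (the pictures are not rectified: a ray, as slopes to the right and down, at radius r is drawn at 1 + k1 r^2 times it, then the intrinsics apply), "R" (3x3) and "t" (3): a world point X has camera coordinates R X + t. Camera axes: x right, y down, z forward; pixel columns grow to the right and rows downward; lengths in m; the calibration is good to about 2 mm. A picture is of the moment at which its call begins. There is no depth.
- close_job(): hands the job in; it is judged then, once.
The state is a dict: "t": time; "q": joint angles; "joint_vel": joint speeds; "joint_torque": joint torques, N m; "ee_pos": TCP position; "ee_rot": TCP orientation; "force": force on the tool from outside, world axes, zero at the start; "ft_torque": the same for the moment, N m; "opening": finger opening in m; "grip_force": force on a finger pad.
Only numpy, scipy, OpenCV 4.12 (cv2) and the standard library are available. Lean on these libraries where they do the work, as an engineer would, in place of code of your own. Each camera call takes 0.05 s, during which the arm holds its last target. There are 200 camera calls.

## Working session

There is one attempt and no reset: what is moved stays moved. The work goes in short steps, Python scripts to look and compute and a tool call to move; the robot and the scene stay as the last step left them, time stands still between calls to the robot, and variables do not carry over. Pictures are saved under pics/ and viewed, at most 10 in all, crops included, and the job is handed in when it is done.

Besides the shell and the picture viewer there is one more tool, called after "Call:" by a JSON object that holds its "op" and its "data". step_arm: Moves the arm, as the interface text tells. Its arguments: {"type":"object","properties":{"translation":{"type":"array"},"twist":{"type":"array"},"grip":{"type":"array"},"squeeze":{"type":"number"}},"required":["translation","twist","grip"]}

```bash
mkdir -p pics; cat > h.py <<'E'
import numpy as np,cv2
from station import sense,camera,close_job,hold_point_z
def proj(c,X):
    p=np.asarray(c["R"])@np.asarray(X,float)+np.asarray(c["t"]); s=p[:2]/p[2]; s=s*(1+c["k1"]*(s@s))
    return np.array([c["fx"]*s[0]+c["cx"],c["fy"]*s[1]+c["cy"]])
def pix(c,u,v,z):
    K=np.array([[c["fx"],0,c["cx"]],[0,c["fy"],c["cy"]],[0,0,1]])
    d=np.array([(u-c["cx"])/c["fx"],(v-c["cy"])/c["fy"]]); s=d.copy()
    for _ in range(30): s=d/(1+c["k1"]*(s@s))
    R=np.asarray(c["R"]); o=-R.T@np.asarray(c["t"]); r=R.T@np.array([s[0],s[1],1])
    return o+r*(z-o[2])/r[2]
E
python3 - <<'E'
from h import *
for n in("top","scene"):
    c=camera(n); cv2.imwrite(f"pics/{n}0.png",c["image"]); print(n,c["fx"],c["k1"],-np.asarray(c["R"]).T@np.asarray(c["t"]),np.round(c["R"],2).tolist())
s=sense();print(s["t"],s["ee_pos"],s["ee_rot"],s["force"],s["opening"],hold_point_z)
E
```

```text
top 537.6876893167623 0.07273526161693206 [ 0.42301651 -0.00713698  1.66786361] [[0.02, -1.0, -0.01], [-0.99, -0.02, -0.1], [0.1, 0.01, -1.0]]
scene 472.35000375683535 -0.07091766162718771 [1.05265291 0.44417986 1.10714937] [[-0.67, 0.74, -0.01], [0.64, 0.56, -0.52], [-0.38, -0.36, -0.85]]
0.1 [ 0.28707266 -0.6380568   0.21338262] [-3.14066308e+00 -3.23176040e-05  4.22784820e-01] [ 0.72329081  0.31004523 -0.24795605] 0.09102677139404373 -0.0188
```

View pics/top0.png

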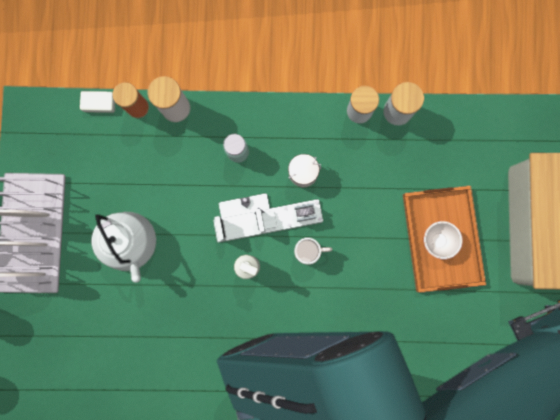

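View pics/scene0.png

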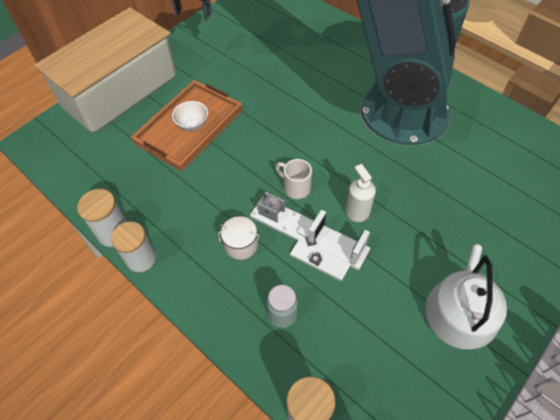

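The top view shows the holder from (218,227) to (320,212), wheel near (305,212), gauge screw near (246,201). The scene view shows the wheel near (271,207) and the jaw pointer near (312,240). I'll enlarge both.

```bash
python3 - <<'E'
import cv2
a=cv2.imread("pics/top0.png")[185:250,205:335]; cv2.imwrite("pics/topc.png",cv2.resize(a,None,fx=6,fy=6,interpolation=cv2.INTER_CUBIC))
a=cv2.imread("pics/scene0.png")[185:285,245:375]; cv2.imwrite("pics/scenec.png",cv2.resize(a,None,fx=6,fy=6,interpolation=cv2.INTER_CUBIC))
E
```

```text
(no output)
```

View pics/topc.png

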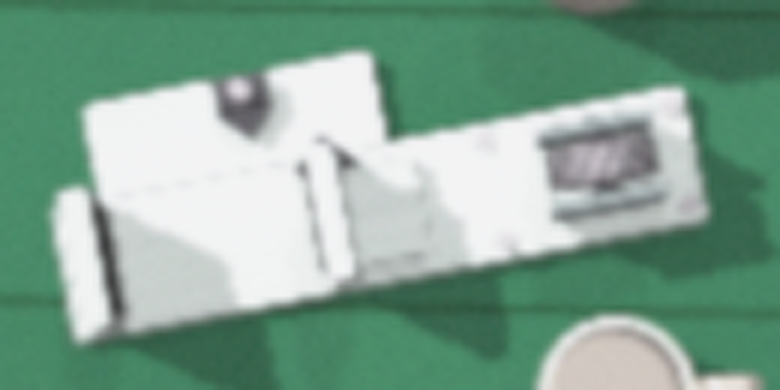

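View pics/scenec.png

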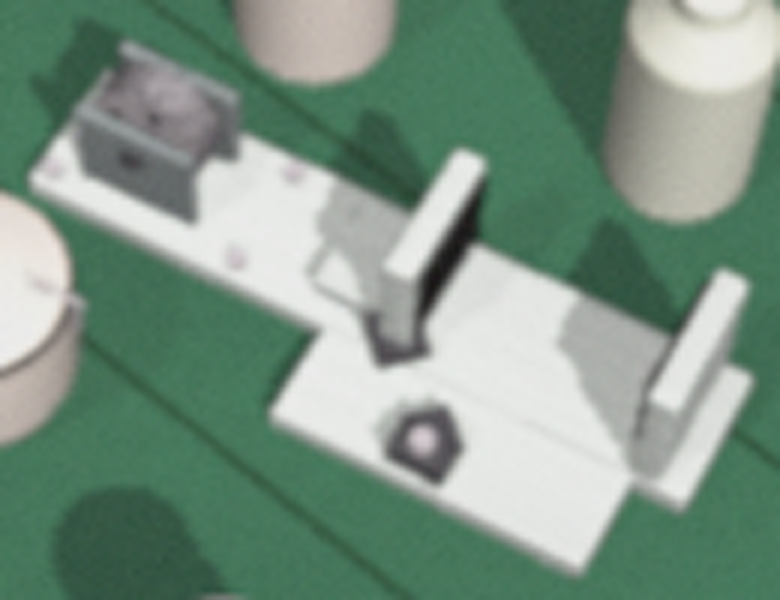

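```bash
cat > fit.py <<'E'
from h import *
from scipy.optimize import least_squares
def full(c0,u,v): return ((u+.5)/6-.5+c0[0],(v+.5)/6-.5+c0[1])
T=lambda u,v: full((205,185),u,v); S=lambda u,v: full((245,185),u,v)
E
python3 - <<'E'
from fit import *
ct,cs=camera("top"),camera("scene")
ob=[(cs,S(33,180),35,-165),(cs,S(683,503),35,165),(cs,S(752,378),-35,165),(ct,T(686,88),35,-165),(ct,T(708,215),-35,-165)]
def w(p,x,y,z):
    c,s=np.cos(p[2]),np.sin(p[2]); return [p[0]+(c*x-s*y)/1e3,p[1]+(s*x+c*y)/1e3,z/1e3]
f=lambda p:np.concatenate([proj(c,w(p,x,y,14))-np.array(o) for c,o,x,y in ob])
r=least_squares(f,[.6,0,.14]);p=r.x;print(p,r.fun.round(2));np.save("p.npy",p)
def inv(X):
    d=(X[:2]-p[:2])*1e3;c,s=np.cos(p[2]),np.sin(p[2]);return (c*d[0]+s*d[1],-s*d[0]+c*d[1])
for n,c,o,z in [("gt top",ct,T(253,137),26),("gt sc",cs,S(430,403),26),("screw top",ct,T(239,90),37),("screw sc",cs,S(424,438),37),("jt top",ct,T(320,138),26),("jt sc",cs,S(383,365),26),("jawtop c sc",cs,S(405,277),85),("jawtop c2 sc",cs,S(388,268),85),("jawtop c3",cs,S(460,150),85),("jawtop t",ct,T(318,143),85),("jawtop t2",ct,T(345,278),85),("fixedtop t",ct,T(67,190),85)]: print(n,np.round(inv(pix(c,*o,z)),1))
print("wheel top",w(p,0,-115,80))
for n,c,f,sz in (("t",ct,(205,185),(65,130)),("s",cs,(245,185),(100,130))):
    im=cv2.resize(c["image"][f[1]:f[1]+sz[0],f[0]:f[0]+sz[1]],None,fx=6,fy=6,interpolation=cv2.INTER_CUBIC)
    for P in [(35,-165,14),(35,165,14),(-35,165,14),(-35,-165,14),(0,-115,80),(22.5,-145,68),(22.5,-85,68),(-22.5,-145,68),(-22.5,-85,68),(34,138,85),(-34,138,85)]:
        u=(proj(c,w(p,*P))-f+.5)*6-.5; cv2.circle(im,tuple(int(a) for a in u),3,(0,0,255),1)
    cv2.imwrite(f"pics/fit_{n}.png",im)
a=cv2.imread("pics/fit_t.png");b=cv2.imread("pics/fit_s.png");cv2.imwrite("pics/fit.png",cv2.resize(np.vstack([a,b]),None,fx=.6,fy=.6))
E
```

```text
[0.54729622 0.06052835 0.2058266 ] [-1.18 -0.59 -0.12  0.02 -0.08 -0.23 -1.2  -0.27 -0.48  0.74]
gt top [-2871.3 -1457.7]
gt sc [12577.   5348.7]
screw top [-4649.2 -2155.9]
screw sc [17348.3  7403.1]
jt top [-2768.4  -960.2]
jt sc [12720.1  5955. ]
jawtop c sc [44874.9 20403.2]
jawtop c2 sc [44899.2 21077. ]
jawtop c3 [50362.6 21172.2]
jawtop t [-9034.  -3264.2]
jawtop t2 [-5455.3 -3217.1]
fixedtop t [-9052.4 -9874.2]
wheel top [np.float64(0.5707995080637591), np.float64(-0.052044270293777325), 0.08]
```

View pics/fit.png

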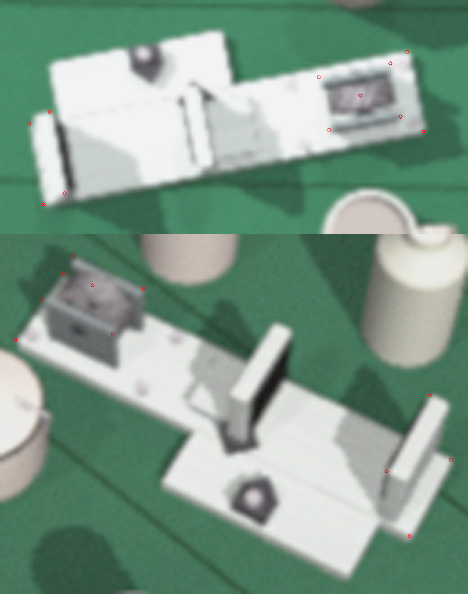

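The fit overlays well: the wheel-top mark at (360,95) and rail corners all land on the picture. Next I'll redo the numbers with the unit slip fixed.

```bash
cat >> fit.py <<'E'
p=np.load("p.npy")
def w(p,x,y,z):
    c,s=np.cos(p[2]),np.sin(p[2]); return [p[0]+(c*x-s*y)/1e3,p[1]+(s*x+c*y)/1e3,z/1e3]
def inv(X):
    d=(X[:2]-p[:2])*1e3;c,s=np.cos(p[2]),np.sin(p[2]);return np.array((c*d[0]+s*d[1],-s*d[0]+c*d[1]))
E
python3 - <<'E'
from fit import *
ct,cs=camera("top"),camera("scene")
for n,c,o,z in [("gt top",ct,T(253,137),26),("gt sc",cs,S(430,403),26),("screw top",ct,T(239,90),37),("screw sc",cs,S(424,438),37),("jt top",ct,T(320,138),26),("jt sc",cs,S(383,365),26),("jawtop c sc",cs,S(405,277),85),("jawtop c2 sc",cs,S(388,268),85),("jawtop c3",cs,S(460,150),85),("jawtop t",ct,T(318,143),85),("jawtop t2",ct,T(345,278),85),("fixedtop t",ct,T(67,190),85),("fixed sc",cs,S(657,408),85),("fixed sc2",cs,S(724,270),85)]: print(n,np.round(inv(pix(c,*o,z/1e3)),1))
# rectified plan view at z=26, 2 px/mm holder frame (right=+y, down=+x), y -80..120,x 20..100
rows=[]
for c in (ct,cs):
    Y,X=np.meshgrid(np.arange(-30,110,.25),np.arange(15,75,.25))
    M=np.array([[proj(c,w(p,x,y,26)) for y in np.arange(-30,110,.25)] for x in np.arange(15,75,.25)],np.float32)
    im=cv2.remap(c["image"],M[...,0],M[...,1],cv2.INTER_CUBIC)
    for y in range(-20,110,10): im[::(4 if y%50 else 1),int((y+30)*4)]=(0,0,255)
    rows.append(im)
cv2.imwrite("pics/plan.png",np.vstack(rows))
print(w(p,0,-115,80))
E
```

```text
gt top [49.1 54.8]
gt sc [51.7 51.8]
screw top [72.9 56.8]
screw sc [72.9 59.7]
jt top [42.2 21.2]
jt sc [45.5 25.5]
jawtop c sc [33.3 27. ]
jawtop c2 sc [33.  18.8]
jawtop c3 [-33.5  17.6]
jawtop t [33.5 20.4]
jawtop t2 [-34.4  19.5]
fixedtop t [ 33.9 145.9]
fixed sc [ 36.6 144.7]
fixed sc2 [-35.6 140.9]
[np.float64(0.5707995080637591), np.float64(-0.052044270293777325), 0.08]
```

View pics/plan.png

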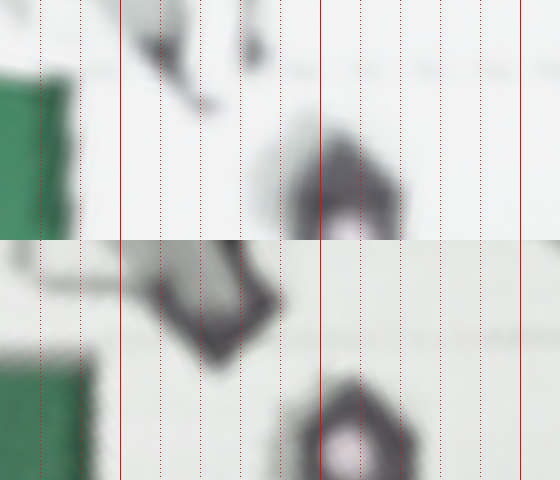

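Both rectified views agree: the jaw tip is at y≈22–24 and the gauge tip at y≈54.5–57, so about 32.6 mm to go (~93 mm of rim). I'm moving over the wheel with the fingers closed and the pad width along the stroke.

Call:
{"op": "step_arm", "data": {"translation": [[0.026,0.052,0.01],[0.052,0.104,0.02],[0.078,0.156,0.02],[0.104,0.208,0.02],[0.13,0.26,0.02],[0.156,0.312,0.02],[0.182,0.364,0.02],[0.208,0.416,0.02],[0.234,0.468,0.01],[0.26,0.52,0]], "twist": [[0,0,0.135],[0,0,0.27],[0,0,0.405],[0,0,0.54],[0,0,0.675],[0,0,0.81],[0,0,0.945],[0,0,1.08],[0,0,1.215],[0,0,1.354]], "grip": [0,0,0,0,0,0,0,0,0,0]}}

```text
t: 1.55
ee_pos: [0.548, -0.1166, 0.214]
ee_rot: [3.141, 0.0, 1.781]
force: [1.9, -1.1, 0.4]
opening: 0.0006
grip_force: 0.0
```

Call:
{"op": "step_arm", "data": {"translation": [[0.013,0.027,-0.03],[0.026,0.054,-0.06],[0.026,0.054,-0.1],[0.026,0.054,-0.119],[0.026,0.054,-0.119],[0.026,0.054,-0.119]], "twist": [[0,0,0],[0,0,0],[0,0,0],[0,0,0],[0,0,0],[0,0,0]], "grip": [0,0,0,0,0,0]}}

```text
t: 2.3
ee_pos: [0.574, -0.0648, 0.0962]
ee_rot: [3.14, 0.001, 1.776]
force: [-0.8, -0.3, 1.0]
opening: 0.0003
grip_force: 0.0
```

```bash
python3 - <<'E'
from fit import *
s=sense();print(s["ee_pos"],s["force"],inv(s["ee_pos"]))
c=camera("scene");cv2.imwrite("pics/a.png",cv2.resize(c["image"][150:290,220:380],None,fx=4,fy=4,interpolation=cv2.INTER_CUBIC))
E
```

```text
[ 0.57398395 -0.06484123  0.09624351] [-0.82226081 -0.26844107  1.03055419] [   0.50183372 -128.17766997]
```

View pics/a.png

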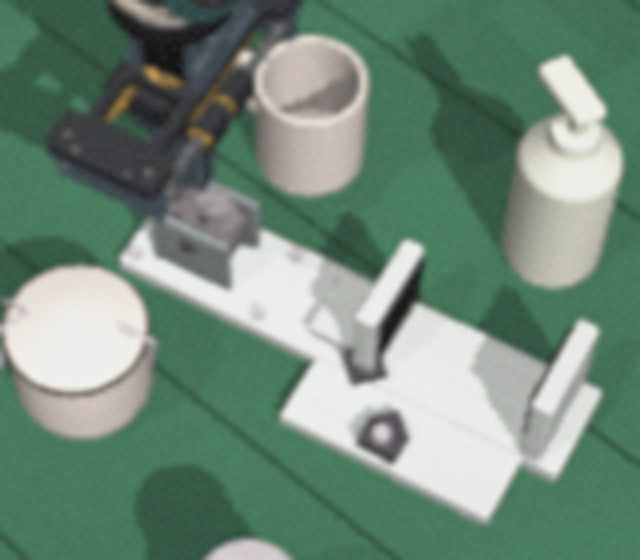

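The finger (end near (185,190)) hangs over the wheel's -y side, clear of the mug, pot and jaw. I'm descending to contact.

Call:
{"op": "step_arm", "data": {"translation": [[0,0,-0.006],[0,0,-0.012],[0,0,-0.014],[0,0,-0.015],[0,0,-0.015]], "twist": [[0,0,0],[0,0,0],[0,0,0],[0,0,0],[0,0,0]], "grip": [0,0,0,0,0]}}

```text
t: 2.98
ee_pos: [0.5731, -0.0644, 0.0801]
ee_rot: [-3.141, -0.0, 1.777]
force: [-3.3, -1.0, 5.1]
opening: 0.0007
grip_force: 2.6
```

Call:
{"op": "step_arm", "data": {"translation": [[0,0,0.0003],[-0.0008,0.0039,0.0003],[-0.0016,0.0078,0.0003],[-0.0025,0.0117,0.0003],[-0.0033,0.0157,0.0003],[-0.0041,0.0196,0.0003],[-0.0049,0.0235,0.0003],[-0.0049,0.0235,0.0003]], "twist": [[0,0,0],[0,0,0],[0,0,0],[0,0,0],[0,0,0],[0,0,0],[0,0,0],[0,0,0]], "grip": [0,0,0,0,0,0,0,0]}}

```text
t: 3.98
ee_pos: [0.5682, -0.0406, 0.0802]
ee_rot: [-3.142, -0.0, 1.777]
force: [-0.4, 0.1, 0.5]
opening: 0.0008
grip_force: 0.5
```

```bash
cat > look.py <<'E'
from fit import *
import sys
s=sense();print(s["t"],s["ee_pos"],s["force"],inv(s["ee_pos"]))
cs=[camera("top"),camera("scene")];cv2.imwrite(f"pics/{sys.argv[1]}_t.png",cs[0]["image"]);cv2.imwrite(f"pics/{sys.argv[1]}_s.png",cs[1]["image"])
def strip(im,c,x0,x1,y0,y1,z):
    M=np.array([[proj(c,w(p,x,y,z)) for y in np.arange(y0,y1,.25)] for x in np.arange(x0,x1,1)],np.float32)
    return cv2.remap(im,M[...,0],M[...,1],cv2.INTER_CUBIC).astype(np.float32)
# displacement of jaw top relative to start, by matching plan strips at z=85
for n,c in zip("top scene".split(),cs):
    o=cv2.imread(f"pics/{n}0.png")
    t=strip(o,c,-30,30,2,38,85); b=strip(c["image"],c,-30,30,-10,85,85)
    m=cv2.matchTemplate(b,t,cv2.TM_CCOEFF_NORMED)[0]; i=m.argmax(); print(n,"jaw moved mm",i*.25-12,round(float(m[i]),2))
Z=[]
for c in cs:
    im=strip(c["image"],c,15,75,-30,110,26); im=cv2.resize(im,(560,240)); 
    for y in range(-20,110,10): im[::(4 if y%50 else 1),(y+30)*4]=(0,0,255)
    Z.append(im)
cv2.imwrite(f"pics/{sys.argv[1]}_plan.png",np.vstack(Z))
E
python3 look.py s1
```

```text
3.975 [ 0.56824428 -0.04055096  0.08024952] [-0.38363978  0.07658834  0.45671731] [  -0.15233136 -103.22706258]
top jaw moved mm 0.0 1.0
scene jaw moved mm 0.0 1.0[ WARN:0@2.359] global loadsave.cpp:1063 imwrite_ Unsupported depth image for selected encoder is fallbacked to CV_8U.
```

No push, so no roll. I'm going back and probing lower.

Call:
{"op": "step_arm", "data": {"translation": [[0,0,0.004],[0.0025,-0.0117,0.004],[0.0049,-0.0235,0.004],[0.0049,-0.0235,0.0],[0.0049,-0.0235,-0.0005],[0.0049,-0.0235,-0.0005],[0.0049,-0.0235,-0.0005]], "twist": [[0,0,0],[0,0,0],[0,0,0],[0,0,0],[0,0,0],[0,0,0],[0,0,0]], "grip": [0,0,0,0,0,0,0]}}

```text
t: 4.95
ee_pos: [0.5735, -0.0646, 0.0801]
ee_rot: [3.141, 0.0, 1.777]
force: [-1.1, -1.3, 10.3]
opening: 0.0003
grip_force: 4.8
```

Call:
{"op": "step_arm", "data": {"translation": [[0,0,-0.0005],[0,0,-0.0005],[0,0,-0.0005]], "twist": [[0,0,0],[0,0,0],[0,0,0]], "grip": [0,0,0]}}

```text
t: 5.32
ee_pos: [0.5736, -0.0646, 0.0799]
ee_rot: [3.141, 0.0, 1.777]
force: [-5.1, -0.7, 16.5]
opening: 0.0004
grip_force: 8.1
```

Call:
{"op": "step_arm", "data": {"translation": [[0,0,-0.0005],[0,0,-0.0005],[0,0,-0.0005]], "twist": [[0,0,0],[0,0,0],[0,0,0]], "grip": [0,0,0]}}

```text
t: 5.7
ee_pos: [0.5737, -0.0646, 0.0798]
ee_rot: [3.141, 0.0, 1.777]
force: [-6.6, -1.3, 23.7]
opening: 0.0008
grip_force: 11.6
```

Call:
{"op": "step_arm", "data": {"translation": [[0,0,0.0014],[0,0,0.0014],[-0.0008,0.0039,0.0014],[-0.0016,0.0078,0.0014],[-0.0016,0.0078,0.0014]], "twist": [[0,0,0],[0,0,0],[0,0,0],[0,0,0],[0,0,0]], "grip": [0,0,0,0,0]}}

```text
t: 6.32
ee_pos: [0.5716, -0.0562, 0.0801]
ee_rot: [-3.142, -0.0, 1.777]
force: [-0.8, 0.0, 6.1]
opening: 0.0003
grip_force: 3.1
```

```bash
python3 look.py s2 2>/dev/null
```

```text
6.325 [ 0.57162272 -0.05623932  0.08014168] [-0.79190127  0.01338492  6.14963578] [-5.15353387e-02 -1.19274746e+02]
top jaw moved mm 3.25 0.99
scene jaw moved mm 3.25 1.0
```

It rolls now. I'm continuing the stroke.

Call:
{"op": "step_arm", "data": {"translation": [[-0.0008,0.0039,0],[-0.0016,0.0078,0],[-0.0025,0.0117,0],[-0.0033,0.0157,0],[-0.0037,0.0176,0],[-0.0037,0.0176,0]], "twist": [[0,0,0],[0,0,0],[0,0,0],[0,0,0],[0,0,0],[0,0,0]], "grip": [0,0,0,0,0,0]}}

```text
t: 7.18
ee_pos: [0.5679, -0.0387, 0.0801]
ee_rot: [-3.141, -0.0, 1.777]
force: [-1.3, 0.1, 6.7]
opening: 0.0006
grip_force: 3.2
```

```bash
python3 look.py s3 2>/dev/null
```

```text
7.175 [ 0.56789275 -0.03871918  0.0801167 ] [-1.31657471  0.05536669  6.73925178] [  -0.12207296 -101.36210036]
top jaw moved mm 9.75 0.98
scene jaw moved mm 9.75 1.0
```

Call:
{"op": "step_arm", "data": {"translation": [[0,0,0.006],[0.0053,-0.0254,0.006],[0.0053,-0.0254,0.001],[0.0053,-0.0254,0],[0.0043,-0.0205,0],[0.0032,-0.0155,0],[0.0022,-0.0105,0],[0.0011,-0.0055,0],[0,0,0],[0,0,0]], "twist": [[0,0,0],[0,0,0],[0,0,0],[0,0,0],[0,0,0],[0,0,0],[0,0,0],[0,0,0],[0,0,0],[0,0,0]], "grip": [0,0,0,0,0,0,0,0,0,0]}}

```text
t: 8.52
ee_pos: [0.5676, -0.0382, 0.0801]
ee_rot: [-3.141, -0.0, 1.777]
force: [-2.2, 0.3, 5.2]
opening: 0.0002
grip_force: 2.8
```

```bash
python3 look.py s4 2>/dev/null
```

```text
8.525 [ 0.56756501 -0.03816966  0.08014286] [-2.18404453  0.29852657  5.23450143] [  -0.33058065 -100.757197  ]
top jaw moved mm 19.5 0.95
scene jaw moved mm 19.25 1.0
```

Call:
{"op": "step_arm", "data": {"translation": [[0,0,0.006],[0.0053,-0.0254,0.006],[0.0053,-0.0254,0.001],[0.0053,-0.0254,0],[0.0043,-0.0205,0],[0.0032,-0.0155,0],[0.0022,-0.0105,0],[0.0011,-0.0055,0],[0,0,0],[0,0,0]], "twist": [[0,0,0],[0,0,0],[0,0,0],[0,0,0],[0,0,0],[0,0,0],[0,0,0],[0,0,0],[0,0,0],[0,0,0]], "grip": [0,0,0,0,0,0,0,0,0,0]}}

```text
t: 9.88
ee_pos: [0.5676, -0.0383, 0.0801]
ee_rot: [-3.141, -0.0, 1.777]
force: [-2.6, -1.1, 4.6]
opening: 0.0004
grip_force: 2.9
```

```bash
python3 look.py s5 2>/dev/null
```

```text
9.875 [ 0.5675873  -0.0383189   0.08014018] [-2.60111724 -1.11171071  4.61709418] [  -0.33926543 -100.90784466]
top jaw moved mm 28.75 0.95
scene jaw moved mm 28.75 1.0
```

View pics/s5_plan.png

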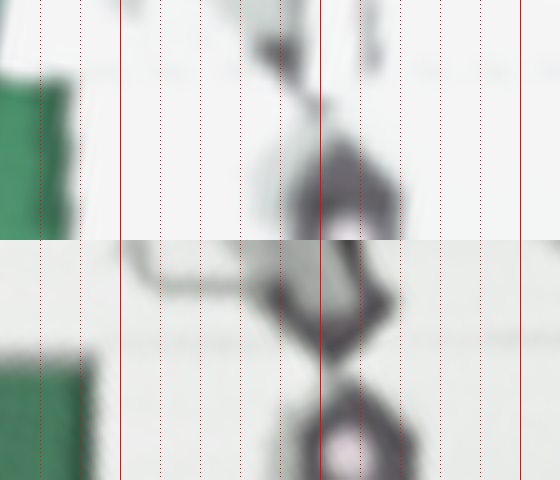

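In the plan view the jaw pointer tip is at (332,360) and the gauge tip at (348,378), so about 4 mm remain. The scene view is oblique, so the thickness of the parts may bias that figure. I'll refine it with a prism model fitted to both cameras.

```bash
cat > fine.py <<'E'
from fit import *
import sys
SS=6
names=[("top0","scene0",0.)]+[(f"s{i}_t",f"s{i}_s",None) for i in sys.argv[1:]]
C=[camera("top"),camera("scene")]
def hull(c,poly,zt,zb,d,off):
    pts=np.array([proj(c,w(p,x+d[0],y+d[1],z)) for x,y in poly for z in (zt,zb)])
    return cv2.convexHull(((pts-off+.5)*SS*16-8).astype(np.int32).reshape(-1,1,2))
def render(c,polys,sh,off,s):
    m=np.zeros((sh[0]*SS,sh[1]*SS),np.uint8)
    for h in polys: cv2.fillConvexPoly(m,h,255,cv2.LINE_AA,4)
    m=cv2.GaussianBlur(m.astype(np.float32)/255,(0,0),s*SS)
    return cv2.resize(m,(sh[1],sh[0]),interpolation=cv2.INTER_AREA)
def setup(c,img,yp,yg,top):
    off=np.array((195,175) if top else (235,185)); sh=(75,140) if top else (110,140)
    g=cv2.imread(f"pics/{img}.png",0)[off[1]:off[1]+sh[0],off[0]:off[0]+sh[1]].astype(np.float32)
    m=np.zeros(sh,bool)
    for i in range(sh[0]):
        for j in range(sh[1]):
            x,y=inv(pix(c,j+off[0],i+off[1],.026))
            xp=45 if top else 38
            m[i,j]=(xp<x<50 and abs(y-yp)<14) or (46<x<63 and abs(y-yg)<18)
    return off,sh,g,m
def solve(img_t,img_s,yp0):
    D=[(C[0],)+setup(C[0],img_t,yp0,56,True),(C[1],)+setup(C[1],img_s,yp0,56,False)]
    # params: yp,yg,xg,zt,zb,dx_scene,dy_scene,blur
    def f(q):
        yp,yg,xg,zt,zb,dx,dy,s=q; r=[]
        xp=xg-2.5
        for k,(c,off,sh,g,m) in enumerate(D):
            d=(dx/2,dy/2) if k else (-dx/2,-dy/2)
            G=[(xg,yg),(xg+14,yg-14),(xg+34,yg-14),(xg+34,yg+14),(xg+14,yg+14)]
            P=[(xp,yp),(xp-12,yp-12),(xp-12,yp+12)]
            a=render(c,[hull(c,G,zt,zb,d,off),hull(c,P,zt,zb,d,off)],sh,off,abs(s)+.2)[m]
            A=np.stack([a,np.ones_like(a)],1); b=g[m]; k_=np.linalg.lstsq(A,b,rcond=None)[0]; r.append(b-A@k_)
        r=np.concatenate(r); return r
    from scipy.optimize import minimize
    best=None
    for th in (4,8):
      q0=[yp0,56.5,50,28,28-th,0,2.5,.7]
      cost=lambda q: np.sum(10**2*(np.sqrt(1+(f(q)/10)**2)-1))/f(q).size + .02*((q[3]-28)/2)**2
      o=minimize(cost,q0,method="Nelder-Mead",options=dict(maxiter=1500,xatol=.02,fatol=1e-3,initial_simplex=np.array([q0]+[np.array(q0)+np.eye(8)[i]*[2,2,2,2,2,1.5,1.5,.3][i] for i in range(8)])))
      if best is None or o.fun<best.fun: best=o
      print(img_s,"gap",round(o.x[1]-o.x[0],2),o.x.round(2),round(o.fun,2))
for a in sys.argv[1:]:
    n,y=a.split(":"); solve(*(("top0","scene0") if n=="0" else (n+"_t",n+"_s")),float(y))
E
time python3 fine.py 0:23.5 s3:33.2 s4:43 s5:52.2
```

```text
scene0 gap 34.86 [21.78 56.64 48.38 30.01 23.38  2.34  3.55  0.62] 38.28
scene0 gap 34.89 [21.63 56.52 48.   28.32 21.76  1.47  3.12  0.64] 38.39
s3_s gap 25.36 [31.26 56.62 48.56 29.49 24.45  2.08  3.61  0.6 ] 42.78
s3_s gap 25.59 [30.99 56.58 48.16 28.06 21.98  0.95  3.01  0.6 ] 42.8
s4_s gap 15.02 [41.58 56.6  48.59 28.85 24.06  1.5   3.31  0.64] 42.05
s4_s gap 15.24 [41.32 56.56 48.34 28.11 22.28  0.67  2.86  0.63] 41.96
s5_s gap 6.03 [50.66 56.69 48.76 29.87 23.98  1.46  3.41  0.57] 35.97
s5_s gap 5.95 [50.61 56.57 48.47 28.39 22.62  0.63  2.97  0.56] 36.08
real	0m42.767s
user	0m34.658s
sys	0m4.530s
```

```bash
python3 - <<'E'
from h import *
# numbers: gray around gauge in scene5 and top
a=cv2.imread("pics/scene0.png",0); print(a[248:268,304:326])
a=cv2.imread("pics/top0.png",0); print(a[194:212,236:256])
E
sed -e 's/k_=np.linalg.lstsq(A,b,rcond=None)\[0\]; r.append(b-A@k_)/r.append(np.minimum(b,CL)-np.minimum(BG-(BG-DK[k])*a,CL))/' -e 's/^SS=6/SS=6;CL=165;BG=235;DK=[95,85]/' fine.py > fine2.py; python3 fine2.py 0:23.5 s4:43 s5:52.2
```

```text
[[231 232 232 233 233 231 233 234 234 233 231 230 230 227 225 226 230 230
  232 231 232 231]
 [232 232 232 231 232 231 233 233 234 234 235 231 230 229 229 228 224 227
  229 231 232 232]
 [233 232 233 232 231 231 232 229 229 231 231 229 220 224 231 232 229 228
  227 228 230 230]
 [233 233 233 233 232 232 229 216 210 219 216 207 194 201 219 226 231 231
  230 228 226 228]
 [232 232 234 233 231 228 216 194 184 189 186 174 161 159 164 186 219 231
  233 231 228 229]
 [231 232 232 232 220 207 192 175 162 150 140 130 120 114 107 134 195 225
  231 232 231 232]
 [231 232 232 228 209 189 178 153 120 100  94  92  86  88  87 103 161 211
  226 231 231 232]
 [232 232 226 215 192 178 172 135  94  81 100 109 106  89  86  90 129 192
  222 229 231 233]
 [233 232 221 200 180 172 149 114  88 121 161 172 155 119  87  86 111 174
  216 225 229 231]
 [233 233 226 205 183 160 124  95  97 156 193 201 189 148 102  84  99 153
  206 223 228 231]
 [232 232 230 216 181 144 107  88 108 164 195 203 194 154 103  81  87 128
  192 222 228 231]
 [231 231 233 225 189 132  95  89 102 139 175 187 180 139  97  82  80 110
  1
[... 2051 characters left out ...]
43 243 242 241 240 239 237 234 233 232 226 228 238 242 243
  242 242]
 [243 243 243 243 243 243 242 242 241 240 240 241 241 239 240 242 242 242
  241 239]
 [243 243 243 243 243 243 243 242 242 241 241 242 242 241 239 240 241 240
  231 216]]
scene0 gap 35.27 [22.02 57.29 48.98 29.77 23.01  1.37  3.23  0.57] 10.44
scene0 gap 35.32 [21.82 57.13 48.72 29.04 21.66  0.79  3.    0.6 ] 10.47
s4_s gap 15.87 [41.4  57.27 49.28 29.17 23.97  0.87  3.22  0.57] 13.71
s4_s gap 16.02 [41.2  57.22 48.95 28.61 22.17  0.4   2.86  0.66] 13.78
s5_s gap 6.14 [51.05 57.18 49.18 29.38 23.91  0.78  3.05  0.6 ] 13.91
s5_s gap 6.2 [5.093e+01 5.713e+01 4.895e+01 2.813e+01 2.265e+01 5.000e-02 2.760e+00
 6.000e-01] 13.94
```

The refined estimates say 6–6.5 mm remain. I'll roll about 5.5 mm, then lift and measure again.

Call:
{"op": "step_arm", "data": {"translation": [[0,0,0.006],[0.0051,-0.0245,0.006],[0.0051,-0.0245,0.001],[0.0051,-0.0245,0],[0.0041,-0.0196,0],[0.0031,-0.0147,0],[0.002,-0.0098,0],[0.002,-0.0098,0],[0.002,-0.0098,0.01]], "twist": [[0,0,0],[0,0,0],[0,0,0],[0,0,0],[0,0,0],[0,0,0],[0,0,0],[0,0,0],[0,0,0]], "grip": [0,0,0,0,0,0,0,0,0]}}

```text
t: 11.3
ee_pos: [0.5694, -0.0486, 0.0898]
ee_rot: [-3.14, -0.001, 1.777]
force: [0.4, 0.9, 0.3]
opening: 0.0002
grip_force: 0.0
```

```bash
python3 look.py s6 2>/dev/null; python3 fine2.py s6:57; python3 - <<'E'
from fit import *
c=camera("scene");ct=camera("top")
a=cv2.resize(c["image"][230:275,285:345],None,fx=12,fy=12,interpolation=cv2.INTER_CUBIC)
# line of holder x direction through screw foot, heights 29
for z,col in((37,(0,0,255)),(29,(255,0,0)),(23,(0,200,0))):
    for x in range(30,86,2):
        u=(proj(c,w(p,x,58.8,z))-(285,230)+.5)*12-.5
        cv2.circle(a,tuple(int(k) for k in u),1,col,-1)
cv2.imwrite("pics/big.png",a)
E
```

```text
11.3 [ 0.56940774 -0.04857287  0.0898104 ] [0.38289532 0.90225601 0.33528699] [  -0.65291588 -111.31742423]
top jaw moved mm 34.25 0.93
scene jaw moved mm 34.25 1.0
s6_s gap 1.01 [56.22 57.23 49.29 29.33 23.52  0.82  3.15  0.57] 12.88
s6_s gap 1.14 [56.   57.15 48.98 28.11 21.92  0.1   2.87  0.6 ] 12.97
```

View pics/big.png

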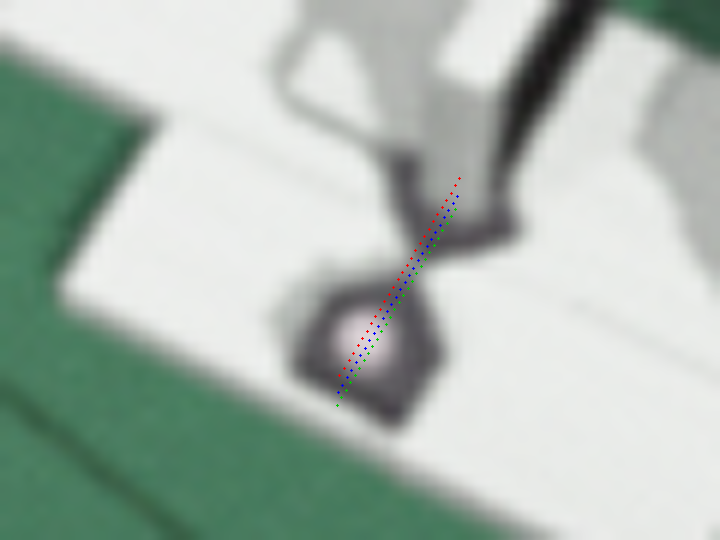

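The enlarged view shows the pointer tip near (424,262), just above the gauge tip near (408,268), nearly level. I'll check how far the fit depends on the clip levels.

```bash
for cl in 140 190; do sed "s/CL=165/CL=$cl/" fine2.py>f3.py; python3 f3.py 0:23.5 s6:57; done; sed "s/DK=\[95,85\]/DK=[85,75]/" fine2.py>f3.py; python3 f3.py 0:23.5 s6:57
sed 's/D=\[(C\[0\].*True),/D=[/; s/for k,(c,off/for k,(c,off/; s/DK\[k\]/85/; s/d=(dx.*$/d=(0,0)/' fine2.py>f4.py; echo scene only; python3 f4.py 0:25 s4:44.5 s6:58
```

```text
scene0 gap 35.23 [22.14 57.37 49.23 29.68 23.6   1.03  3.11  0.5 ] 8.25
scene0 gap 35.57 [21.83 57.39 48.88 29.09 21.72  0.58  2.89  0.59] 8.37
s6_s gap 0.79 [56.52 57.31 49.66 29.31 23.88  0.6   2.86  0.53] 10.48
s6_s gap 0.74 [56.47 57.22 49.41 28.08 22.68 -0.09  2.48  0.53] 10.48
scene0 gap 35.17 [21.89 57.06 48.83 29.65 22.93  1.39  3.32  0.59] 14.58
scene0 gap 35.26 [21.74 57.   48.62 29.   21.52  0.7   2.95  0.62] 14.54
s6_s gap 0.96 [56.15 57.1  49.24 29.45 23.28  0.81  3.03  0.59] 16.09
s6_s gap 0.99 [55.96 56.95 48.93 28.22 22.02  0.24  2.88  0.61] 16.01
scene0 gap 35.25 [21.95 57.2  48.93 29.24 22.4   1.11  3.05  0.8 ] 14.96
scene0 gap 35.25 [21.87 57.11 48.73 28.24 21.34  0.47  2.82  0.79] 14.98
s6_s gap 0.87 [56.28 57.15 49.32 28.67 23.32  0.4   2.91  0.79] 19.63
s6_s gap 0.91 [56.16 57.07 49.03 27.58 22.02 -0.2   2.61  0.81] 19.66
scene only
scene0 gap 35.21 [23.48 58.68 49.26 28.53 22.5   0.95  3.68  0.49] 14.9
scene0 gap 35.33 [23.35 58.68 49.08 28.52 21.91  1.49  1.84  0.53] 14.99
s4_s gap 15.77 [42.94 58.71 49.49 28.59 23.67  1.31  1.54  0.54] 19.57
s4_s gap 15.94 [42.57 58.51 48.88 27.89 21.79  2.36  3.04  0.63] 19.75
s6_s gap 1.05 [57.68 58.73 49.48 28.73 23.2   0.89  2.93  0.52] 17.48
s6_s gap 1.04 [57.29 58.33 48.55 26.86 21.17  0.77  5.04  0.52] 17.56
```

The estimates agree at about 0.95 mm left. One short 2.6 mm stroke, then lift away.

Call:
{"op": "step_arm", "data": {"translation": [[0,0,-0.006],[0,0,-0.009],[0,0,-0.01],[0,0,-0.01],[-0.0003,0.0013,-0.01],[-0.0005,0.0025,-0.01],[-0.0005,0.0025,-0.01],[-0.0005,0.0025,0.005],[-0.0005,0.0025,0.04],[-0.0005,0.0025,0.09]], "twist": [[0,0,0],[0,0,0],[0,0,0],[0,0,0],[0,0,0],[0,0,0],[0,0,0],[0,0,0],[0,0,0],[0,0,0]], "grip": [0,0,0,0,0,0,0,0,0,0]}}

```text
t: 13.25
ee_pos: [0.5689, -0.0461, 0.1811]
ee_rot: [-3.14, -0.001, 1.777]
force: [0.8, 0.1, 0.7]
opening: 0.0005
grip_force: 0.0
```

```bash
python3 look.py s7 2>/dev/null; python3 fine2.py s7:58;  python3 f4.py s7:59
```

```text
13.25 [ 0.56887021 -0.04608317  0.1811417 ] [0.77018986 0.06162248 0.70521686] [  -0.67027114 -108.77042057]
top jaw moved mm 35.25 0.96
scene jaw moved mm 35.25 1.0
s7_s gap -0.18 [57.4  57.22 49.24 29.47 23.44  0.72  2.99  0.57] 13.15
s7_s gap -0.13 [57.24 57.11 48.97 28.28 22.06  0.07  2.83  0.59] 13.23
s7_s gap -0.13 [58.8  58.67 49.43 28.8  23.14  0.91  2.67  0.51] 18.21
s7_s gap -0.11 [58.48 58.37 48.68 27.32 21.57  0.66  2.37  0.52] 18.25
```

Level to within about 0.1 mm by the fit, and the finger is clear, so I'm handing in.

```bash
python3 -c "
from station import close_job;print(close_job())"
```

```text
the job is handed in; nothing more can be done
None
```

The wheel was rolled until the jaw had closed 35.25 mm, leaving its pointer about 0.1 mm from level with the gauge point by a camera fit. The finger was lifted clear and the job was handed in at about 13 s; no verdict came back.

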